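Hang coated boards to dry and start the dryer

TASK

Take the dryer's lever through its zigzag gate from standby to the load notch at the orange dot. Then hang every board carrier that is there on the hook of its own colour, in the order they were coated (red, yellow, green, blue), giving each a gentle tug straight down while you still hold it, so that its sprung hook dips visibly but does not bottom out, before you let go. When all of them hang, take the lever on through the gate to the dry notch at the green dot, leaving the spool and the jar alone.

Things in the scene. Friction and masses are not known exactly. Their poses are not given: they have to be found in the camera images.
- carrier_red: Board carrier with red grip tab, 0.10-0.21 kg, upright on the table at the start (may be absent). Origin: centre of underside; z up, x thickness, y width. Foot 50 (x) x 70 (y) x 10 mm; green board 4 mm thick, 64 wide, up to z = 55 mm; above it a closed bail of 7 mm wire in the y-z plane (uprights at y = +-28 up to z = 85, sloping to an apex in the middle). Height over all 144 mm.
- bail_red (a point): Inside top of the red carrier's bail window, the point that rests on the hook: 104.5 mm above the underside; axes as the carrier's. The window runs along x and is 49 mm high in the middle (above the board). Over it stands the red plastic grip tab, 14 (x) x 26 (y) x 38 mm, 106 to 144 mm above the underside: grip it from above across y, TCP 24 mm above this point.
- stand_red: Fixed stand with red cap, carrying the red hook. Origin: under the column's centre, on the table; the hook points to the stand's -x (roughly to the robot). Column 24 x 24 mm, cap 30 x 50 mm with its top at 202 mm; base plate 12 mm high, reaching 35 mm before the column's centre. The hook's seat is 70 mm before it (-x); thread a bail over the tip, carrier x along stand x (either way).
- seat_red (a point): Seat of the red hook: low point of its wire's upper side (wire 8 mm); axes as the stand's. The upturned tip is 24 mm in front (-x), its top 20 mm above the seat; the slider block begins 45 mm behind. The hook is sprung (300 N/m) and slides down: seat at 150 mm above the table unloaded, 142 to 147 with a carrier, 132 to 136 under a gentle tug (4 to 5 N), stop at 120 (too rough).
- carrier_yellow: Board carrier with yellow grip tab, 0.10-0.21 kg, upright on the table at the start (may be absent). Origin: centre of underside; z up, x thickness, y width. Foot 50 (x) x 70 (y) x 10 mm; green board 4 mm thick, 64 wide, up to z = 55 mm; above it a closed bail of 7 mm wire in the y-z plane (uprights at y = +-28 up to z = 85, sloping to an apex in the middle). Height over all 144 mm.
- bail_yellow (a point): Inside top of the yellow carrier's bail window, the point that rests on the hook: 104.5 mm above the underside; axes as the carrier's. The window runs along x and is 49 mm high in the middle (above the board). Over it stands the yellow plastic grip tab, 14 (x) x 26 (y) x 38 mm, 106 to 144 mm above the underside: grip it from above across y, TCP 24 mm above this point.
- stand_yellow: Fixed stand with yellow cap, carrying the yellow hook. Origin: under the column's centre, on the table; the hook points to the stand's -x (roughly to the robot). Column 24 x 24 mm, cap 30 x 50 mm with its top at 202 mm; base plate 12 mm high, reaching 35 mm before the column's centre. The hook's seat is 70 mm before it (-x); thread a bail over the tip, carrier x along stand x (either way).
- seat_yellow (a point): Seat of the yellow hook: low point of its wire's upper side (wire 8 mm); axes as the stand's. The upturned tip is 24 mm in front (-x), its top 20 mm above the seat; the slider block begins 45 mm behind. The hook is sprung (300 N/m) and slides down: seat at 150 mm above the table unloaded, 142 to 147 with a carrier, 132 to 136 under a gentle tug (4 to 5 N), stop at 120 (too rough).
- carrier_green: Board carrier with green grip tab, 0.10-0.21 kg, upright on the table at the start (may be absent). Origin: centre of underside; z up, x thickness, y width. Foot 50 (x) x 70 (y) x 10 mm; green board 4 mm thick, 64 wide, up to z = 55 mm; above it a closed bail of 7 mm wire in the y-z plane (uprights at y = +-28 up to z = 85, sloping to an apex in the middle). Height over all 144 mm.
- bail_green (a point): Inside top of the green carrier's bail window, the point that rests on the hook: 104.5 mm above the underside; axes as the carrier's. The window runs along x and is 49 mm high in the middle (above the board). Over it stands the green plastic grip tab, 14 (x) x 26 (y) x 38 mm, 106 to 144 mm above the underside: grip it from above across y, TCP 24 mm above this point.
- stand_green: Fixed stand with green cap, carrying the green hook. Origin: under the column's centre, on the table; the hook points to the stand's -x (roughly to the robot). Column 24 x 24 mm, cap 30 x 50 mm with its top at 202 mm; base plate 12 mm high, reaching 35 mm before the column's centre. The hook's seat is 70 mm before it (-x); thread a bail over the tip, carrier x along stand x (either way).
- seat_green (a point): Seat of the green hook: low point of its wire's upper side (wire 8 mm); axes as the stand's. The upturned tip is 24 mm in front (-x), its top 20 mm above the seat; the slider block begins 45 mm behind. The hook is sprung (300 N/m) and slides down: seat at 150 mm above the table unloaded, 142 to 147 with a carrier, 132 to 136 under a gentle tug (4 to 5 N), stop at 120 (too rough).
- carrier_blue: Board carrier with blue grip tab, 0.10-0.21 kg, upright on the table at the start (may be absent). Origin: centre of underside; z up, x thickness, y width. Foot 50 (x) x 70 (y) x 10 mm; green board 4 mm thick, 64 wide, up to z = 55 mm; above it a closed bail of 7 mm wire in the y-z plane (uprights at y = +-28 up to z = 85, sloping to an apex in the middle). Height over all 144 mm.
- bail_blue (a point): Inside top of the blue carrier's bail window, the point that rests on the hook: 104.5 mm above the underside; axes as the carrier's. The window runs along x and is 49 mm high in the middle (above the board). Over it stands the blue plastic grip tab, 14 (x) x 26 (y) x 38 mm, 106 to 144 mm above the underside: grip it from above across y, TCP 24 mm above this point.
- stand_blue: Fixed stand with blue cap, carrying the blue hook. Origin: under the column's centre, on the table; the hook points to the stand's -x (roughly to the robot). Column 24 x 24 mm, cap 30 x 50 mm with its top at 202 mm; base plate 12 mm high, reaching 35 mm before the column's centre. The hook's seat is 70 mm before it (-x); thread a bail over the tip, carrier x along stand x (either way).
- seat_blue (a point): Seat of the blue hook: low point of its wire's upper side (wire 8 mm); axes as the stand's. The upturned tip is 24 mm in front (-x), its top 20 mm above the seat; the slider block begins 45 mm behind. The hook is sprung (300 N/m) and slides down: seat at 150 mm above the table unloaded, 142 to 147 with a carrier, 132 to 136 under a gentle tug (4 to 5 N), stop at 120 (too rough).
- gate: Dryer control: fixed grey box 110 (x) x 190 (y) mm, top at 46 mm, zigzag slot 15 mm wide. Origin: centre of its underside; axes along its sides. Slot centre line (x, y in mm): STANDBY notch, white dot (-15,-60); (-15,-20); LOAD notch, orange dot, the corner (15,-20); (15,20); (-15,20); DRY notch, green dot (-15,60). Each dot lies beside its notch.
- knob (a point): Middle of the black square lever knob (24 x 24 x 34 mm, from 62 to 96 mm above the table, white spot on top), 82 mm above the table, to be gripped from above; axes as the gate's. The lever stays upright and slides along the slot (stem 9 mm); about 1.2 N of friction, it stays where it is left.
- gate_run (a joint): Lever travel along the gate's +y, m: 0 at STANDBY (starts between 0 and 0.02), 0.040 at LOAD, 0.080 at the second crossing, 0.120 at DRY.
- gate_cross (a joint): Lever travel across, along the gate's +x, m: 0 in the STANDBY and DRY legs, 0.030 at LOAD and in the middle leg. Crossings are possible only at gate_run 0.040 and 0.080.
- spool: Bystander: loose aluminium solder spool, 52 mm across, 45 mm high, origin under its centre. Leave alone.
- flux: Bystander: loose small jar, 40 mm across, 60 mm high, origin under its centre. Leave alone.

How it is judged (in metres and radians):
On the way, in this order (a step that is already met when the one before it is completed fails the run):
1. the lever is at the LOAD notch (orange dot) (value of joint gate_run between 0.03 and 0.052 m and value of joint gate_cross above 0.021 m), for 0.2 s.
2. the red carrier hangs on the red hook and is tugged down while still held, so that the hook dips over 11 mm (z of bail_red in the frame of stand_red below 0.139 m and contact force between carrier_red and stand_red above 2 N and contact force between the fingers and carrier_red above 1 N and distance between bail_red and seat_red below 0.02 m), for 0.2 s.
3. the yellow carrier hangs on the yellow hook and is tugged down while still held, so that the hook dips over 11 mm (z of bail_yellow in the frame of stand_yellow below 0.139 m and contact force between carrier_yellow and stand_yellow above 2 N and contact force between the fingers and carrier_yellow above 1 N and distance between bail_yellow and seat_yellow below 0.02 m), for 0.2 s.
4. the green carrier hangs on the green hook and is tugged down while still held, so that the hook dips over 11 mm (z of bail_green in the frame of stand_green below 0.139 m and contact force between carrier_green and stand_green above 2 N and contact force between the fingers and carrier_green above 1 N and distance between bail_green and seat_green below 0.02 m), for 0.2 s.
5. the blue carrier hangs on the blue hook and is tugged down while still held, so that the hook dips over 11 mm (z of bail_blue in the frame of stand_blue below 0.139 m and contact force between carrier_blue and stand_blue above 2 N and contact force between the fingers and carrier_blue above 1 N and distance between bail_blue and seat_blue below 0.02 m), for 0.2 s.
6. with every carrier hung, the lever is at the DRY notch (green dot) (value of joint gate_run above 0.11 m and value of joint gate_cross below 0.009 m and distance between bail_red and seat_red below 0.025 m and distance between bail_yellow and seat_yellow below 0.025 m and distance between bail_green and seat_green below 0.025 m and distance between bail_blue and seat_blue below 0.025 m), for 0.2 s.
At the end, for the whole second after the job is handed in: Every carrier present hangs on the hook of its own colour (inside top of the bail within 25 mm of the seat), released, and the lever stands at DRY (gate_run over 0.110, gate_cross under 0.009) (all of step 6); the robot touches nothing.
It fails at once if a hook is yanked (pulled down past 27 mm) (height (world z) of any of seat_red, seat_yellow, seat_green, seat_blue below 0.123 m).
It fails at once if the spool or the jar is disturbed (moved over 3 cm) (distance of any of spool, flux from where it was at the start of the episode above 0.03 m).
Of carrier_red, carrier_yellow, carrier_green, carrier_blue only 3 to 4 are there at a start; the rules pass over those that are not, and their reading is None.
At some moment in a run one of carrier_red, carrier_yellow, carrier_green, carrier_blue may be knocked a few centimetres aside while the robot is not near it.
It also fails if it takes over 210 s, if anything falls off the work surface, if the arm or the gripper's body presses on something with over 40 N, if the wrist force passes 120 N, or if a joint passes its speed limit or range.

ROBOT

A 7-joint arm with a two-finger parallel gripper is mounted at the origin on the work surface. World frame = base frame: x ahead of the robot, y to its left, z up, the work surface at z = 0. Lengths are in m, angles in degrees, forces in N, time in s.
With the tool pointing down it reaches from about 0.35 to 0.9 m from the base axis. Payload 7.2 kg.
Tool frame: the origin (TCP) lies between the finger pads, 19 mm behind the fingertips; this is the grasp point; z points along the fingers, y is the direction in which the jaws open and shut (so a half turn about z gives the same grasp; the last joint's range is limited). The gripper opens to 88 mm and grips with 3 to 60 N. Pads are 20 mm wide; open, the fingers measure 115 mm over their backs; the gripper's body (75 mm by 178 mm) begins 61 mm behind the grasp point.
Start: joints at [-68.251, 23.554, -0.728, 91.456, 0.321, 64.991, -4.71], TCP at [0.271, 0.563, 0.241] pointing down, gripper open.
Joint ranges: [-169.25, 169.25], [-16.82, 113.86], [-84.01, 82.57], [7.8, 145.47], [-59.2, 239.2], [7.22, 106.19], [-163.78, 163.78]. Speed limits (degrees/s): [136.94, 136.94, 172.46, 172.46, 180, 180, 180].

INTERFACE

Orientations are given as a 3x3 rotation matrix whose columns are the frame's x, y, z axes.
In Python, from cell import arm gives the robot as it stands.
- The arm moves only by the tool drive_tool, never from a script. Its argument "moves" is a list of rows, each a list of 7 numbers: the shift along the tool's x, y, z in cm, then the turn, a rotation vector about the tool's x, y, z in degrees, then the closure in counts, from 0 (fully open) to 255 (shut). A call has 1 to 12 rows; each row is the pose to reach, as a shift and turn from the pose measured when the call began, along the tool's axes at that moment; what a row does not reach only later rows make up. A row lasts 1/12 s, in which the tool goes at most 41.7 mm and 7.16 degrees, less where a joint would pass 70% of its speed; a pose out of reach is approached as far as the arm can. A call with a gripper value outside its range is refused whole. The fingers move at their own pace and stop on an object; the grip force is fixed at half the most. Time passes only in rows, so rows that repeat a pose let the fingers close. It gives the time, the measured TCP pose, the force and the opening at its end, in the units of the state.
- arm.get_state(): the state, without advancing time (a new reading comes with each control period).
- arm.snapshot(name): name is "side" or "top" or "wrist"; returns a dict with "frame" (480x640x3 uint8, red, green, blue), "depth" (480x640 float32, m along the optical axis (not along the pixel's ray), 0 where there is no reading), "vertical_fov" (degrees; the focal length in pixels is half the picture's height over the tangent of half this angle, whatever the lens; pixels are square), "cx", "cy" (the principal point, pixels), "R" (3x3) and "t" (3): a world point X has camera coordinates R X + t; the wrist camera has in their place "T_tool_cam" (4x4, takes a point from camera to tool coordinates, whose origin is the TCP and whose axes are the flange's). Camera axes: x right, y down, z forward; pixel columns grow to the right and rows downward; lengths in m; the calibration is good to about 2 mm. A picture is of the moment at which its call begins: read the wrist's pose just before it.
- arm.close_job(): hands the job in, once; it reports no verdict.
The state is a dict: "time": time; "joint_positions": joint angles; "qvel": joint speeds; "joint_torque": joint torques, N m; "ee_pos": TCP position; "tool_rot": TCP orientation; "ft_force": force on the tool from outside, world axes, zero at the start; "wrist_torque": the same for the moment, N m; "width": finger opening in m.
Only numpy, scipy, OpenCV 4.12 (cv2) and the standard library are available. Lean on these libraries where they do the work, as an engineer would, in place of code of your own. Each camera call takes 0.05 s, during which the arm holds its last target. There are 200 camera calls.

## Working session

There is one attempt and no reset: what is moved stays moved. The work goes in short steps, Python scripts to look and compute and a tool call to move; the robot and the scene stay as the last step left them, time stands still between calls to the robot, and variables do not carry over. Pictures are saved under pics/ and viewed, about 12 in all and at most 16, crops included, and the job is handed in when it is done.

Besides the shell and the picture viewer there is one more tool, called in YAML: its name, and indented under it one key for each argument. drive_tool: Moves the arm, as the interface text tells. Its arguments: {"type":"object","properties":{"moves":{"type":"array"}},"required":["moves"]}

```bash
ls; mkdir -p pics; cat > h.py <<'E'
import numpy as np, cv2
from cell import arm
def snap(n,fn=None):
    st=arm.get_state(); s=arm.snapshot(n)
    if n=='wrist':
        T=np.array(s['T_tool_cam']); Rt=np.array(st['tool_rot']); p=np.array(st['ee_pos'])
        Rc=Rt@T[:3,:3]; c=Rt@T[:3,3]+p
        s['R']=Rc.T; s['t']=-Rc.T@c
    s['R']=np.array(s['R']); s['t']=np.array(s['t']).ravel()
    s['f']=s['frame'].shape[0]/2/np.tan(np.radians(s['vertical_fov'])/2)
    if fn: cv2.imwrite('pics/'+fn,s['frame'][:,:,::-1])
    return s
def ray(s,u,v):
    d=s['R'].T@np.array([(u-s['cx'])/s['f'],(v-s['cy'])/s['f'],1]); c=-s['R'].T@s['t']; return c,d
def onz(s,u,v,z):
    c,d=ray(s,u,v); return c+d*(z-c[2])/d[2]
def cloud(s):
    v,u=np.mgrid[:480,:640]; D=s['depth']
    P=np.stack([(u-s['cx'])/s['f']*D,(v-s['cy'])/s['f']*D,D],-1)
    return (P-s['t'])@s['R']
def proj(s,X):
    p=s['R']@np.array(X)+s['t']; return s['cx']+s['f']*p[0]/p[2], s['cy']+s['f']*p[1]/p[2]
E
python3 - <<'E'
from h import *
import pickle
d={}
for n in('side','top','wrist'):
    d[n]=snap(n,n+'0.png'); s=d[n]; print(n,s['vertical_fov'],s['cx'],s['cy'],-s['R'].T@s['t'],s['R'].T[:,2])
pickle.dump(d,open('d0.pkl','wb')); print(arm.get_state())
E
```

```text
pics
side 55.95050424170225 318.1105201777299 234.23099114577903 [0.37043703 0.63603164 0.70458861] [ 0.23184155 -0.72152461 -0.6524199 ]
top 51.31500348002083 316.8822035685346 242.15991699683292 [ 0.45923628 -0.01734673  1.33875714] [ 0.1004158   0.00139126 -0.99494459]
wrist 68.08503780627728 314.7475348489128 241.18184734478064 [0.2093667  0.59277431 0.38451407] [ 0.22381882 -0.10907251 -0.9685083 ]
{'time': 0.15, 'joint_positions': array([-68.25222195,  23.59271206,  -0.72935272,  91.49110094,
         0.3192541 ,  64.99417153,  -4.70815198]), 'qvel': array([-0.02817944, -0.13597164, -0.00383034, -0.19849819,  0.02048689,
       -0.03421927, -0.0143275 ]), 'joint_torque': array([ 9.83281279e-04, -5.88335967e+01,  6.42313845e-01, -2.91293299e+01,
       -5.37508889e-02,  1.57499191e-02,  1.28876932e-04]), 'ee_pos': array([0.27044686, 0.56303727, 0.24068093]), 'tool_rot': array([[-9.01438533e-01,  4.32906805e-01, -5.18636287e-04],
       [ 4.32907111e-01,  9.01437709e-01, -1.22054768e-03],
       [-6.08650893e-05, -1.32477005e-03, -9.99999121e-01]]), 'ft_force': array([-0.45685172,  0.4350563 ,  0.72499174]), 'wrist_torque': array([-0.04769907,  0.00554965, -0.04047345]), 'width': 0.08781716429322509}
```

View pics/top0.png

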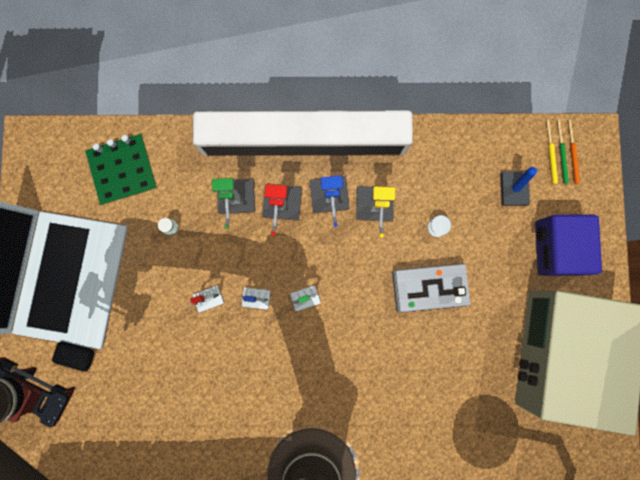

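View pics/side0.png

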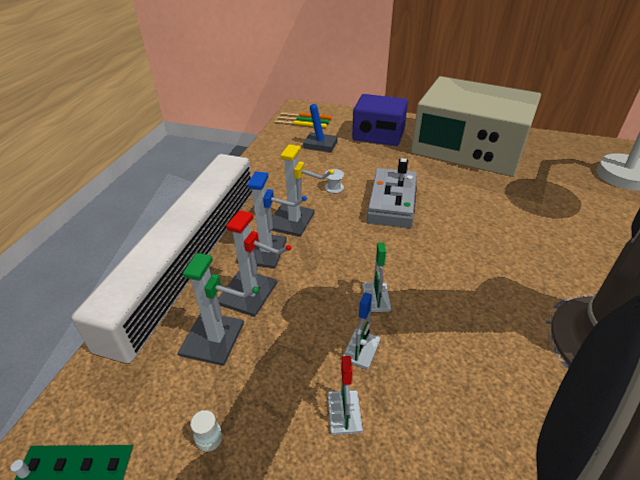

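The top view shows red, blue and green carriers at about (206,298), (256,298) and (304,298), with no yellow one. Stands are G/R/B/Y at (223,188), (276,193), (331,188) and (384,195). The gate is at (432,288), its knob at (460,291) near the white dot. The spool is by (440,226) and the jar by (168,226). Side view confirms this.

```bash
cat > m.py <<'E'
from h import *
HS={'red':[(0,6),(174,180)],'yellow':[(24,34)],'green':[(50,75)],'blue':[(108,125)]}
def cmask(fr,c,smin=130):
    h=cv2.cvtColor(fr,cv2.COLOR_RGB2HSV); m=np.zeros(h.shape[:2],bool)
    for a,b in HS[c]: m|=(h[...,0]>=a)&(h[...,0]<=b)
    return m&(h[...,1]>smin)&(h[...,2]>60)
def rect(P):  # min area rect in xy (mm): centre, long-side direction deg, sizes
    (c,(w,h),a)=cv2.minAreaRect((P[:,:2]*1000).astype(np.float32))
    if w<h: a+=90; w,h=h,w
    return np.round(c,1),round((a+90)%180-90,1),round(w,1),round(h,1)
E
python3 - <<'E'
from m import *
import pickle
d=pickle.load(open('d0.pkl','rb'))
for n in('top','side'):
    s=d[n]; C=cloud(s)
    for c in HS:
        m=cmask(s['frame'],c); 
        for nm,z0,z1,zt,xr in(('tab',.125,.16,.144,(.3,.6)),('cap',.19,.215,.202,(.55,.9)),('tip',.13,.18,0,(.5,.75))):
            k=m&(C[...,2]>z0)&(C[...,2]<z1)&(C[...,0]>xr[0])&(C[...,0]<xr[1])&(abs(C[...,1])<.6)
            if k.sum()<3: continue
            P=C[k]; print(n,c,nm,k.sum(),'ztop',np.percentile(P[:,2],[5,50,95]).round(4),*rect(P),'mean',P.mean(0).round(4))
    g=(C[...,2]>.038)&(C[...,2]<.052)&(C[...,0]>.3)&(C[...,0]<.55)&(C[...,1]<-.1)&(C[...,1]>-.5)
    print('gate',g.sum(),np.median(C[g][:,2]),rect(C[g]))
    g=(C[...,2]>.085)&(C[...,2]<.105)&(C[...,0]>.3)&(C[...,0]<.55)&(C[...,1]<-.1)&(C[...,1]>-.5)
    print('knob',g.sum(),np.median(C[g][:,2]),rect(C[g]))
E
```

```text
top red tab 64 ztop [0.1324 0.1437 0.1472] [444.  273.2] -69.1 24.4 13.0 mean [0.4442 0.2718 0.143 ]
top red cap 281 ztop [0.1974 0.2019 0.2055] [692.8  81.1] 84.4 49.0 30.6 mean [0.6919 0.0807 0.2018]
top red tip 113 ztop [0.1537 0.1667 0.1711] [639.1  80.5] 2.5 87.8 32.4 mean [0.6636 0.0829 0.1659]
top yellow cap 276 ztop [0.1983 0.2021 0.2059] [ 687.2 -170.1] 88.4 49.3 30.4 mean [ 0.6868 -0.1704  0.202 ]
top yellow tip 97 ztop [0.1628 0.1676 0.1725] [ 634.  -169.8] 0.1 85.8 31.7 mean [ 0.6614 -0.1691  0.1673]
top green tab 42 ztop [0.1409 0.1447 0.1485] [444.9  16.8] -71.8 23.2 9.7 mean [0.4451 0.0168 0.1448]
top green cap 238 ztop [0.1984 0.2021 0.2062] [709.4 203.5] -88.1 46.8 27.9 mean [0.7092 0.2027 0.2022]
top green tip 79 ztop [0.1625 0.1667 0.1719] [655.6 199.4] 4.7 83.9 31.9 mean [0.6843 0.2016 0.1669]
top blue tab 47 ztop [0.1381 0.1441 0.1479] [446.1 146.9] 81.6 23.7 10.0 mean [0.4461 0.1462 0.1438]
top blue cap 263 ztop [0.1983 0.2022 0.206 ] [713.3 -49.7] -86.3 49.2 30.1 mean [ 0.7125 -0.0495  0.202 ]
top blue tip 94 ztop [0.1587 0.1666 0.1713] [ 682.7 -293.4] -84.5 51
[... 793 characters left out ...]
.5 mean [0.4466 0.0222 0.1394]
side green cap 483 ztop [0.1964 0.2015 0.2034] [711.2 203.9] -86.4 51.5 30.5 mean [0.71   0.2072 0.201 ]
side green tip 269 ztop [0.1481 0.1653 0.1691] [658.4 207.1] -5.9 87.3 33.2 mean [0.6829 0.2064 0.1622]
side blue tab 173 ztop [0.1274 0.1428 0.1451] [447.8 146.8] 82.7 28.3 14.5 mean [0.4473 0.1517 0.1397]
side blue cap 259 ztop [0.1955 0.2017 0.2034] [715.2 -49. ] -83.8 51.1 30.2 mean [ 0.7135 -0.0441  0.2008]
side blue tip 149 ztop [0.1468 0.1654 0.1687] [663.  -46.7] -5.1 86.2 35.8 mean [ 0.6873 -0.0454  0.1616]
gate 1599 0.0460024983827789 (array([ 473.4, -313.3]), -84.7, 188.7, 104.1)
knob 71 0.09490728739100146 (array([ 463., -369.]), 8.4, 22.8, 22.7)
```

```bash
cat > g.py <<'E'
import sys
from h import *
from scipy.spatial.transform import Rotation as Ro
def go(x,y,z,yaw=None):   # yaw = world angle of the jaw axis (tool y), deg, mod 180; metres
    st=arm.get_state(); R=np.array(st['tool_rot']); p=np.array(st['ee_pos'])
    if yaw is None: w=np.zeros(3)
    else:
        cur=np.degrees(np.arctan2(R[1,1],R[0,1])); d=(yaw-cur+90)%180-90; a=np.radians(cur+d)
        Y=np.array([np.cos(a),np.sin(a),0]); Z=np.array([0,0,-1.]); T=np.c_[np.cross(Y,Z),Y,Z]
        w=np.degrees(Ro.from_matrix(R.T@T).as_rotvec())
    print((R.T@(np.array([x,y,z])-p)*100).round(2),w.round(1))
if __name__=='__main__':
    for a in sys.argv[1:]: go(*map(float,a.split(',')))
E
python3 g.py .462,-.370,.24,5.4
```

```text
[-57.66 -75.81   0.17] [-0.1  0.  58.9]
```

drive_tool:
  moves:
    - [-2.4,-3.2,0,0,0,5,0]
    - [-4.8,-6.4,0,0,0,10,0]
    - [-7.2,-9.6,0,0,0,15,0]
    - [-9.6,-12.8,0,0,0,20,0]
    - [-12,-16,0,0,0,25,0]
    - [-14.4,-19.2,0,0,0,30,0]
    - [-16.8,-22.4,0,0,0,35,0]
    - [-19.2,-25.6,0,0,0,40,0]
    - [-21.6,-28.8,0,0,0,45,0]
    - [-24,-32,0,0,0,50,0]
    - [-26.4,-35.2,0,0,0,55,0]
    - [-28.8,-38.4,0,0,0,58.9,0]

```text
time: 1.15
ee_pos: [0.3636, 0.0903, 0.2413]
tool_rot: [[-0.091, 0.996, -0.0], [0.996, 0.091, -0.0], [-0.0, -0.0, -1.0]]
ft_force: [1.2, 1.1, 0.1]
width: 0.0879
```

```bash
python3 g.py .462,-.370,.24,5.4
```

```text
[-46.73   5.63   0.15] [-0.   0.  -0.2]
```

drive_tool:
  moves:
    - [-4,0.5,0,0,0,0,0]
    - [-8,1,0,0,0,0,0]
    - [-12,1.5,0,0,0,0,0]
    - [-16,2,0,0,0,0,0]
    - [-20,2.5,0,0,0,0,0]
    - [-24,3,0,0,0,0,0]
    - [-28,3.5,0,0,0,0,0]
    - [-32,4,0,0,0,0,0]
    - [-36,4.5,0,0,0,0,0]
    - [-40,5,0,0,0,0,0]
    - [-43,5.4,0,0,0,0,0]
    - [-46.7,5.6,0,0,0,0,0]

```text
time: 2.15
ee_pos: [0.4622, -0.3705, 0.2408]
tool_rot: [[-0.092, 0.996, -0.001], [0.996, 0.092, 0.001], [0.001, -0.001, -1.0]]
ft_force: [0.9, -0.1, 0.3]
width: 0.0881
```

```bash
python3 - <<'E'
from m import *
s=snap('wrist','w1.png');C=cloud(s)
g=(abs(C[...,2]-.046)<.007)&(abs(C[...,1]+.31)<.14)&(abs(C[...,0]-.47)<.1); print('gate',g.sum(),rect(C[g]))
g=(abs(C[...,2]-.096)<.008)&(abs(C[...,1]+.33)<.12)&(abs(C[...,0]-.47)<.1); print('knob',g.sum(),np.median(C[g][:,2]),rect(C[g]))
E
python3 g.py .462,-.370,.082,5.4
```

```text
gate 18311 (array([ 473.6, -313.5]), -84.7, 180.3, 104.4)
knob 802 0.0965408622106736 (array([ 464.1, -372.1]), 4.7, 23.9, 23.5)
[ 0.89  0.21 15.91] [-0.1  0.3 -0.4]
```

View pics/w1.png

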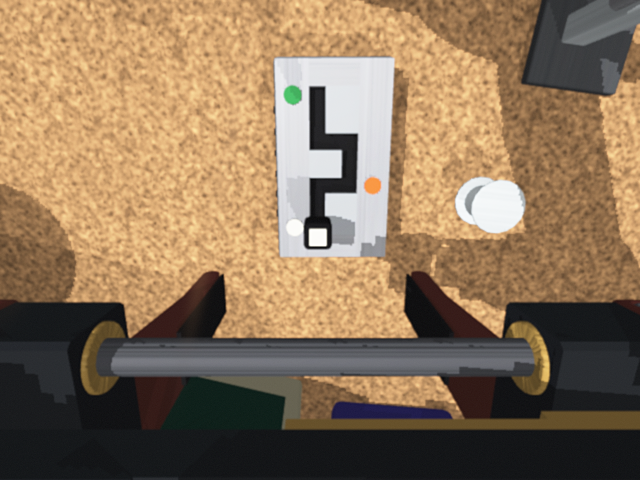

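The wrist view shows the knob at (318,235) beside the white dot, with the slot clear ahead. The spool at (490,205) is away from the jaws.

```bash
python3 g.py .463,-.371,.082,5.35
```

```text
[ 0.78  0.3  15.91] [-0.1  0.3 -0.4]
```

drive_tool:
  moves:
    - [0.8,0.3,2,0,0,0,0]
    - [0.8,0.3,5,0,0,0,0]
    - [0.8,0.3,8.5,0,0,0,0]
    - [0.8,0.3,12,0,0,0,0]
    - [0.8,0.3,14.5,0,0,0,0]
    - [0.8,0.3,15.9,0,0,0,0]
    - [0.8,0.3,15.9,0,0,0,0]
    - [0.8,0.3,15.9,0,0,0,255]
    - [0.8,0.3,15.9,0,0,0,255]
    - [0.8,0.3,15.9,0,0,0,255]
    - [0.8,0.3,15.9,0,0,0,255]
    - [0.8,0.3,15.9,0,0,0,255]

```text
time: 3.2
ee_pos: [0.4636, -0.3711, 0.0833]
tool_rot: [[-0.086, 0.996, 0.001], [0.996, 0.086, -0.006], [-0.006, 0.0, -1.0]]
ft_force: [-0.3, 0.6, 0.2]
width: 0.0582
```

```bash
python3 - <<'E'
from h import *
s=arm.get_state();print(s['ee_pos'],s['width'],s['ft_force'])
E
```

```text
[ 0.46356996 -0.37109039  0.08329418] 0.05820869343813046 [-0.30533144  0.63957211  0.16050756]
```

drive_tool:
  moves:
    - [0,0,0,0,0,0,255]
    - [0,0,0,0,0,0,255]
    - [0,0,0,0,0,0,255]
    - [0,0,0,0,0,0,255]
    - [0,0,0,0,0,0,255]
    - [0,0,0,0,0,0,255]
    - [0.8,0,0,0,0,0,255]
    - [1.6,0,0,0,0,0,255]
    - [2.4,0,0,0,0,0,255]
    - [3.2,0,0,0,0,0,255]
    - [3.8,0,0,0,0,0,255]
    - [3.8,0,0,0,0,0,255]

```text
time: 4.2
ee_pos: [0.4605, -0.3312, 0.0832]
tool_rot: [[-0.088, 0.996, 0.001], [0.996, 0.088, -0.005], [-0.005, 0.001, -1.0]]
ft_force: [-0.8, 0.9, 3.7]
width: 0.0237
```

```bash
python3 - <<'E'
from h import *
s=arm.get_state();print(s['ee_pos'],s['width'],s['ft_force'])
c=np.radians(5.35);R=np.array([[np.cos(c),-np.sin(c)],[np.sin(c),np.cos(c)]])
print('local',R.T@(s['ee_pos'][:2]-np.array([.4725,-.3125])))
E
```

```text
[ 0.46054756 -0.33118062  0.08323901] 0.02365713343085479 [-0.79858997  0.86326165  3.67580078]
local [-0.01364214 -0.0174848 ]
```

drive_tool:
  moves:
    - [-0.1,0.6,0,0,0,0,255]
    - [-0.1,1.2,0,0,0,0,255]
    - [-0.1,1.8,0,0,0,0,255]
    - [-0.1,2.4,0,0,0,0,255]
    - [-0.1,2.9,0,0,0,0,255]
    - [-0.1,2.9,0,0,0,0,255]
    - [-0.1,2.9,0,0,0,0,255]

```text
time: 4.78
ee_pos: [0.4905, -0.3294, 0.0832]
tool_rot: [[-0.089, 0.996, 0.002], [0.996, 0.089, -0.005], [-0.005, 0.001, -1.0]]
ft_force: [1.5, 0.6, 3.7]
width: 0.0237
```

```bash
python3 - <<'E'
from h import *
s=arm.get_state();print(s['ee_pos'],s['width'],s['ft_force'])
c=np.radians(5.35);R=np.array([[np.cos(c),-np.sin(c)],[np.sin(c),np.cos(c)]])
print('local',R.T@(s['ee_pos'][:2]-np.array([.4725,-.3125])))
E
```

```text
[ 0.490515   -0.3294406   0.08323295] 0.02365269877684574 [1.49780543 0.62334025 3.73395861]
local [ 0.01635699 -0.01854651]
```

```bash
sed -i 's/d=(yaw-cur+90)%180-90/d=(yaw-cur+180)%360-180/' g.py; cat > st.py <<'E'
from h import *
s=arm.get_state();print(s['time'],s['ee_pos'].round(4),s['width'],s['ft_force'].round(2))
E
echo
```

drive_tool:
  moves:
    - [0,0,0,0,0,0,0]
    - [0,0,0,0,0,0,0]
    - [0,0,0,0,0,0,0]
    - [0,0,0,0,0,0,0]
    - [0,0,0,0,0,0,0]
    - [0,0,-3,0,0,0,0]
    - [0,0,-6.5,0,0,0,0]
    - [0,0,-10,0,0,0,0]
    - [0,0,-14,0,0,0,0]
    - [0,0,-17,0,0,0,0]
    - [0,0,-18,0,0,0,0]

```text
time: 5.7
ee_pos: [0.4911, -0.3301, 0.2681]
tool_rot: [[-0.088, 0.996, 0.008], [0.996, 0.088, -0.008], [-0.008, 0.007, -1.0]]
ft_force: [1.8, -1.0, 1.2]
width: 0.0874
```

```bash
python3 - <<'E'
from m import *
s=snap('top','top1.png');C=cloud(s)
g=(abs(C[...,2]-.096)<.01)&(abs(C[...,1]+.31)<.12)&(abs(C[...,0]-.47)<.1); print('knob',g.sum(),rect(C[g]) if g.sum()>3 else '')
for c in('red','green','blue'):
    k=cmask(s['frame'],c)&(abs(C[...,2]-.144)<.015)&(C[...,0]<.6)&(C[...,0]>.3)
    if k.sum()>3: print(c,rect(C[k]))
E
python3 g.py .446,.2735,.25,111.4
python3 st.py
```

```text
knob 98 (array([ 488.1, -329. ]), -89.6, 25.6, 22.5)
red (array([444. , 274.3]), -70.2, 25.0, 13.8)
green (array([445.3,  16.6]), -71.8, 22.7, 9.0)
blue (array([446.4, 146.9]), 81.9, 24.0, 11.1)
[60.52  0.8   1.29] [-1.000e-01  7.000e-01 -1.063e+02]
5.75 [ 0.4913 -0.33    0.2678] 0.0877652170474303 [ 0.18 -0.52  0.52]
```

drive_tool:
  moves:
    - [3,0,0.2,0,0,-7,0]
    - [7,0,0.5,0,0,-14,0]
    - [11,0,1,0,0,-21,0]
    - [15,0,1,0,0,-28,0]
    - [19,0,1,0,0,-35,0]
    - [23,0.2,1,0,0,-42,0]
    - [27,0.2,1,0,0,-49,0]
    - [31,0.4,1,0,0,-56,0]
    - [35,0.4,1,0,0,-63,0]
    - [39,0.5,1,0,0,-70,0]
    - [43,0.5,1,0,0,-77,0]
    - [47,0.6,1.2,0,0,-84,0]

```text
time: 6.75
ee_pos: [0.4546, 0.1405, 0.251]
tool_rot: [[-1.0, 0.01, 0.007], [0.01, 1.0, -0.007], [-0.007, -0.007, -1.0]]
ft_force: [0.9, 0.8, 0.1]
width: 0.0878
```

```bash
python3 g.py .446,.2735,.25,111.4
```

```text
[ 1.000e+00  1.329e+01 -1.000e-02] [ -0.5   0.3 -22. ]
```

drive_tool:
  moves:
    - [0.3,4,0,0,0,-7,0]
    - [0.6,8,0,0,0,-14,0]
    - [0.8,11,0,-0.5,0.3,-20,0]
    - [1,13.3,0,-0.5,0.3,-22,0]
    - [1,13.3,0,-0.5,0.3,-22,0]
    - [1,13.3,0,-0.5,0.3,-22,0]

```text
time: 7.25
ee_pos: [0.4454, 0.2738, 0.2486]
tool_rot: [[-0.931, -0.365, -0.001], [-0.365, 0.931, -0.002], [0.002, -0.001, -1.0]]
ft_force: [0.2, -0.0, 0.3]
width: 0.0879
```

```bash
cat > tab.py <<'E'
import sys
from m import *
def tab(c,fn=None):
    s=snap('wrist',fn);C=cloud(s); p=arm.get_state()['ee_pos']
    k=cmask(s['frame'],c)&(abs(C[...,2]-.144)<.006)&(np.hypot(C[...,0]-p[0],C[...,1]-p[1])<.07)
    k=cv2.morphologyEx(k.astype(np.uint8),cv2.MORPH_OPEN,np.ones((3,3)))>0
    P=C[k]; print(c,k.sum(),'z',np.median(P[:,2]).round(4),*rect(P)); return s
if __name__=='__main__': tab(sys.argv[1],sys.argv[2] if len(sys.argv)>2 else None)
E
python3 tab.py red w2.png; python3 st.py
```

```text
red 657 z 0.1444 [446.5 273.9] -69.3 25.2 13.4
7.3 [0.4459 0.2725 0.2489] 0.08784191545738546 [-0.24  0.38  0.14]
```

View pics/w2.png

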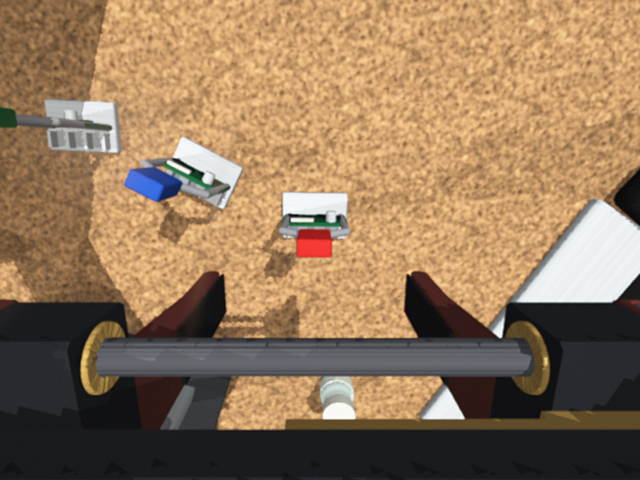

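Red tab is at (314,244), centred and square between the jaws, with the neighbours clear.

```bash
python3 g.py .4465,.2739,.1285,110.8
```

```text
[-0.13  0.12 12.04] [-0.1 -0.1  0.5]
```

drive_tool:
  moves:
    - [-0.1,0.1,2,0,0,0.5,0]
    - [-0.1,0.1,5,0,0,0.5,0]
    - [-0.1,0.1,8,0,0,0.5,0]
    - [-0.1,0.1,10.5,0,0,0.5,0]
    - [-0.1,0.1,12,0,0,0.5,0]
    - [-0.1,0.1,12,0,0,0.5,0]
    - [-0.1,0.1,12,0,0,0.5,255]
    - [-0.1,0.1,12,0,0,0.5,255]
    - [-0.1,0.1,12,0,0,0.5,255]
    - [-0.1,0.1,12,0,0,0.5,255]
    - [-0.1,0.1,12,0,0,0.5,255]
    - [-0.1,0.1,12,0,0,0.5,255]

```text
time: 8.3
ee_pos: [0.4466, 0.2739, 0.1295]
tool_rot: [[-0.935, -0.355, -0.0], [-0.355, 0.935, -0.001], [0.0, -0.001, -1.0]]
ft_force: [0.4, -0.2, 0.1]
width: 0.0513
```

drive_tool:
  moves:
    - [0,0,0,0,0,0,255]
    - [0,0,0,0,0,0,255]
    - [0,0,0,0,0,0,255]
    - [0,0,0,0,0,0,255]
    - [0,0,0,0,0,0,255]
    - [0,0,0,0,0,0,255]
    - [0,0,-2,0,0,0,255]
    - [0,0,-4,0,0,0,255]
    - [0,0,-6,0,0,0,255]
    - [0,0,-8,0,0,0,255]
    - [0,0,-8.5,0,0,0,255]
    - [0,0,-8.5,0,0,0,255]

```text
time: 9.3
ee_pos: [0.4471, 0.2743, 0.2156]
tool_rot: [[-0.935, -0.355, 0.002], [-0.355, 0.935, 0.001], [-0.002, 0.0, -1.0]]
ft_force: [0.0, 0.9, -1.6]
width: 0.0257
```

```bash
python3 st.py; python3 - <<'E'
import sys
from m import *
import numpy as np
# seat/approach estimates from caps, avg of views
S={'red':(.6935,.0815,-6.4),'yellow':(.688,-.170,-1),'green':(.710,.2037,2.8),'blue':(.7142,-.0493,5)}
for c,(x,y,a) in S.items():
    a=np.radians(a);e=np.array([np.cos(a),np.sin(a)])
    for d in(.07,.094,.15): print(c,d,(np.array([x,y])-d*e).round(4),end=' ')
    print()
import pickle
d=pickle.load(open('d0.pkl','rb'))
# tip balls: colour blobs in top and side, triangulate
for c,(x,y,a) in S.items():
    a=np.radians(a);e=np.array([np.cos(a),np.sin(a)]); X=np.array([x-.094*e[0],y-.094*e[1],.166]); L=[]
    for n in('top','side'):
        s=d[n]; m=cmask(s['frame'],c,110).astype(np.uint8); u,v=proj(s,X); k,lab,stt,cen=cv2.connectedComponentsWithStats(m)
        j=min(range(1,k),key=lambda i:np.hypot(cen[i][0]-u,cen[i][1]-v)); L.append((s,*cen[j])); print(c,n,'pred',round(u,1),round(v,1),'got',cen[j].round(1),stt[j,4])
    A=np.zeros((3,3));b=np.zeros(3)
    for s,u,v in L:
        o,r=ray(s,u,v); r/=np.linalg.norm(r); M=np.eye(3)-np.outer(r,r);A+=M;b+=M@o
    T=np.linalg.solve(A,b); print('tip',T.round(4),'exp',X.round(4),'yaw',np.degrees(np.arctan2(y-T[1],x-T[0])).round(1), 'dist',np.hypot(y-T[1],x-T[0]).round(4))
E
```

```text
9.3 [0.4471 0.2743 0.2156] 0.0256830231498411 [ 0.02  0.85 -1.59]
red 0.07 [0.6239 0.0893] red 0.094 [0.6001 0.092 ] red 0.15 [0.5444 0.0982] 
yellow 0.07 [ 0.618  -0.1688] yellow 0.094 [ 0.594  -0.1684] yellow 0.15 [ 0.538  -0.1674] 
green 0.07 [0.6401 0.2003] green 0.094 [0.6161 0.1991] green 0.15 [0.5602 0.1964] 
blue 0.07 [ 0.6445 -0.0554] blue 0.094 [ 0.6206 -0.0575] blue 0.15 [ 0.5648 -0.0624] 
red top pred 271.3 232.9 got [272.8 233.1] 19
red side pred 288.7 248.5 got [288.1 247.1] 24
tip [0.601  0.0888 0.1663] exp [0.6001 0.092  0.166 ] yaw -4.5 dist 0.0928
yellow top pred 381.5 235.0 got [381.2 235. ] 10
yellow side pred 332.4 171.5 got [331.2 171.5] 13
tip [ 0.5952 -0.1674  0.1663] exp [ 0.594  -0.1684  0.166 ] yaw -1.6 dist 0.0928
green top pred 226.1 226.3 got [226. 226.] 9
green side pred 256.4 290.0 got [255.3 289.4] 34
tip [0.6172 0.1993 0.1672] exp [0.6161 0.1991 0.166 ] yaw 2.7 dist 0.0929
blue top pred 334.5 224.0 got [335. 224.] 9
blue side pred 304.6 198.4 got [303.7 197.9] 18
tip [ 0.6217 -0.0585  0.1663] exp [ 0.6206 -0.0575  0.166 ] yaw 5.7 dist 0.093
```

Tip balls triangulate to z ≈ 0.166 and 93 mm from the cap centres, as they should. Red is held at 25.7 mm width, 1.6 N.

```bash
python3 g.py .535,.2,.212,95 .545,.0945,.207,84.8
```

```text
[ -5.58 -10.07   0.37] [ 0.   0.1 15.8]
[ -2.77 -20.29   0.86] [ 0.   0.1 26. ]
```

drive_tool:
  moves:
    - [-2,-2,0,0,0,4,255]
    - [-4,-4.5,0.2,0,0,8,255]
    - [-5.2,-7.5,0.3,0,0,12,255]
    - [-5.4,-11,0.4,0,0,16,255]
    - [-4.6,-14.5,0.6,0,0,20,255]
    - [-3.6,-17.5,0.8,0,0,24,255]
    - [-2.9,-19.7,0.9,0,0,26,255]
    - [-2.8,-20.3,0.9,0,0,26,255]
    - [-2.8,-20.3,0.9,0,0,26,255]
    - [-2.8,-20.3,0.9,0,0,26,255]

```text
time: 10.13
ee_pos: [0.5449, 0.0953, 0.2056]
tool_rot: [[-0.996, 0.09, 0.0], [0.09, 0.996, 0.001], [-0.0, 0.001, -1.0]]
ft_force: [0.6, 0.1, -0.7]
width: 0.0259
```

```bash
python3 st.py; python3 g.py .6245,.0875,.207,84.8; python3 -c "
from h import *
s=snap('side','s2.png'); f=s['frame'][150:390,150:470]; cv2.imwrite('pics/s2c.png',cv2.resize(f,None,fx=2,fy=2)[:,:,::-1])"
```

```text
10.1333 [0.5449 0.0953 0.2056] 0.025881146196586862 [ 0.64  0.06 -0.72]
[-8.   -0.06 -0.14] [0.1 0.  0. ]
```

View pics/s2c.png

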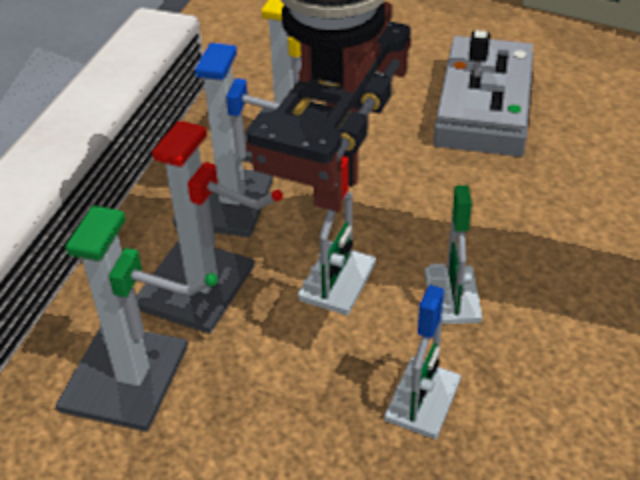

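The side view shows red held upright in front of the red hook (tip at (277,196)). The lever is beside the orange dot.

drive_tool:
  moves:
    - [-1,-0.1,-0.2,0,0,0,255]
    - [-2,-0.1,-0.2,0,0,0,255]
    - [-3.2,-0.1,-0.2,0,0,0,255]
    - [-4.4,-0.1,-0.2,0,0,0,255]
    - [-5.6,-0.1,-0.2,0,0,0,255]
    - [-6.8,-0.1,-0.2,0,0,0,255]
    - [-7.7,-0.1,-0.2,0,0,0,255]
    - [-8,-0.1,-0.2,0,0,0,255]
    - [-8,-0.1,-0.2,0,0,0,255]
    - [-8,-0.1,-0.2,0,0,0,255]

```text
time: 11.02
ee_pos: [0.6244, 0.0883, 0.2075]
tool_rot: [[-0.996, 0.088, -0.0], [0.088, 0.996, 0.001], [0.0, 0.001, -1.0]]
ft_force: [-0.2, -0.5, -1.4]
width: 0.026
```

```bash
python3 g.py .6245,.0875,.176,84.8; python3 st.py
```

```text
[-0.02 -0.08  3.15] [ 0.1 -0.   0.1]
11.0167 [0.6244 0.0883 0.2075] 0.025989917310686856 [-0.21 -0.47 -1.38]
```

drive_tool:
  moves:
    - [0,-0.1,1,0,0,0,255]
    - [0,-0.1,2,0,0,0,255]
    - [0,-0.1,2.7,0,0,0,255]
    - [0,-0.1,3.3,0,0,0,255]
    - [0,-0.1,3.8,0,0,0,255]
    - [0,-0.1,4.0,0,0,0,255]
    - [0,-0.1,4.0,0,0,0,255]
    - [0,-0.1,4.0,0,0,0,255]

```text
time: 11.68
ee_pos: [0.6247, 0.0872, 0.168]
tool_rot: [[-0.996, 0.089, 0.001], [0.089, 0.996, 0.001], [-0.001, 0.001, -1.0]]
ft_force: [1.1, -0.3, 0.8]
width: 0.0256
```

```bash
python3 g.py .6245,.0875,.159,84.8; python3 st.py; python3 -c "
from h import *
s=snap('side','s3.png'); f=s['frame'][180:340,170:380]; cv2.imwrite('pics/s3c.png',cv2.resize(f,None,fx=3,fy=3)[:,:,::-1])"
```

```text
[0.02 0.02 0.9 ] [0.1 0.  0.1]
11.6833 [0.6247 0.0872 0.168 ] 0.025648173715801314 [ 1.15 -0.28  0.78]
```

View pics/s3c.png

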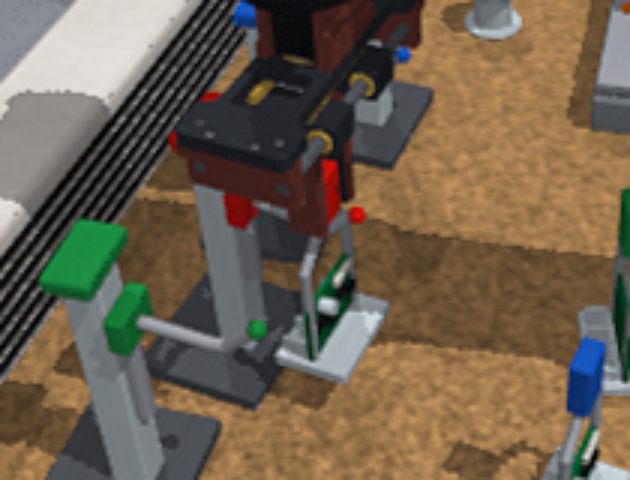

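Bail is on the hook (tip ball visible in front of the bail), spring force about 2.2 N at 168 mm. Now the tug.

drive_tool:
  moves:
    - [0,0,0.3,0,0,0,255]
    - [0,0,0.6,0,0,0,255]
    - [0,0,0.8,0,0,0,255]
    - [0,0,0.8,0,0,0,255]
    - [0,0,0.8,0,0,0,255]
    - [0,0,0.8,0,0,0,255]

```text
time: 12.23
ee_pos: [0.625, 0.0873, 0.1603]
tool_rot: [[-0.996, 0.088, 0.002], [0.088, 0.996, 0.001], [-0.002, 0.001, -1.0]]
ft_force: [1.9, -0.7, 4.3]
width: 0.0257
```

```bash
python3 st.py; python3 - <<'E'
from m import *
s=snap('side');C=cloud(s)
k=cmask(s['frame'],'red')&(np.hypot(C[...,0]-.6,C[...,1]-.089)<.015)&(C[...,2]>.12)
print(k.sum(),C[k].mean(0),C[k][:,2].max())
E
```

```text
12.2333 [0.625  0.0873 0.1603] 0.025716165287823545 [ 1.94 -0.74  4.34]
108 [0.60075838 0.09222677 0.25064045] 0.30622681926770917
```

drive_tool:
  moves:
    - [0,0,0,0,0,0,255]
    - [0,0,0,0,0,0,255]
    - [0,0,0,0,0,0,255]

```text
time: 12.53
ee_pos: [0.6251, 0.0872, 0.1605]
tool_rot: [[-0.996, 0.089, 0.002], [0.089, 0.996, 0.001], [-0.002, 0.001, -1.0]]
ft_force: [0.6, -0.3, 3.0]
width: 0.0255
```

```bash
cat > tip.py <<'E'
import sys
from m import *
c,x,y=sys.argv[1],float(sys.argv[2]),float(sys.argv[3])
for n in('side','top'):
    s=snap(n);C=cloud(s)
    k=cmask(s['frame'],c)&(np.hypot(C[...,0]-x,C[...,1]-y)<.014)&(abs(C[...,2]-.15)<.026)
    if k.sum(): print(n,k.sum(),C[k].mean(0).round(4),'ztop',np.percentile(C[k][:,2],90).round(4))
E
python3 tip.py red .6 .089; python3 st.py
python3 - <<'E'
from m import *;import pickle
s=pickle.load(open('d0.pkl','rb'))['side'];C=cloud(s)
for c,x,y in(('red',.6,.089),('green',.617,.199),('blue',.6217,-.0585)):
    k=cmask(s['frame'],c)&(np.hypot(C[...,0]-x,C[...,1]-y)<.014)&(abs(C[...,2]-.15)<.026)
    print(k.sum(),C[k].mean(0).round(4),'ztop0',np.percentile(C[k][:,2],90).round(4))
E
```

```text
side 27 [0.6018 0.0903 0.1502] ztop 0.153
12.6333 [0.6251 0.0873 0.1604] 0.02603410296602267 [ 0.99 -0.45  4.13]
24 [0.6019 0.0902 0.1674] ztop0 0.1697
32 [0.6171 0.2    0.1679] ztop0 0.1703
17 [ 0.6222 -0.0572  0.1675] ztop0 0.1696
```

Hook dipped 17 mm (seat ≈ 0.133). Ease up, release, rise.

drive_tool:
  moves:
    - [0,0,-0.4,0,0,0,255]
    - [0,0,-0.8,0,0,0,255]
    - [0,0,-1.1,0,0,0,255]
    - [0,0,-1.1,0,0,0,255]
    - [0,0,-1.1,0,0,0,180]
    - [0,0,-1.1,0,0,0,120]
    - [0,0,-1.1,0,0,0,60]
    - [0,0,-1.1,0,0,0,0]
    - [0,0,-1.1,0,0,0,0]
    - [0,0,-1.1,0,0,0,0]
    - [0,0,-2.5,0,0,0,0]
    - [0,0,-5,0,0,0,0]

```text
time: 13.63
ee_pos: [0.6231, 0.0871, 0.208]
tool_rot: [[-0.996, 0.088, -0.004], [0.088, 0.996, -0.0], [0.004, -0.0, -1.0]]
ft_force: [-0.6, -0.1, -0.5]
width: 0.0689
```

drive_tool:
  moves:
    - [0,0,-2,0,0,0,0]
    - [0,0,-4,0,0,0,0]
    - [3,0,-5,0,0,0,0]
    - [7,0,-5,0,0,0,0]
    - [10,0,-5,0,0,0,0]
    - [10,0,-5,0,0,0,0]

```text
time: 14.13
ee_pos: [0.5188, 0.0964, 0.2583]
tool_rot: [[-0.996, 0.087, -0.007], [0.087, 0.996, 0.001], [0.007, 0.001, -1.0]]
ft_force: [0.3, 0.1, -0.6]
width: 0.0879
```

```bash
python3 st.py; python3 tip.py red .6 .089; cat > all.py <<'E'
from m import *
for n in('top','side'):
    s=snap(n); C=cloud(s)
    for c in('red','yellow','green','blue'):
        k=cmask(s['frame'],c)&(C[...,2]>.135)&(C[...,2]<.152)&(C[...,0]<.58)&(C[...,0]>.3)&(abs(C[...,1])<.5)
        if k.sum()>8: print(n,c,k.sum(),np.median(C[k][:,2]).round(3),rect(C[k]))
E
python3 all.py;  python3 -c "
from h import *
s=snap('side','s4.png'); f=s['frame'][130:370,150:470]; cv2.imwrite('pics/s4c.png',cv2.resize(f,None,fx=2,fy=2)[:,:,::-1])"
```

```text
14.1333 [0.5188 0.0964 0.2583] 0.08794047063591487 [ 0.33  0.12 -0.64]
side 25 [0.6015 0.0904 0.1633] ztop 0.1652
top green 33 0.145 (array([445.8,  16.6]), -68.5, 22.2, 7.5)
side green 84 0.143 (array([448.3,  17. ]), -68.9, 27.0, 11.7)
side blue 140 0.143 (array([447.9, 147.8]), 83.2, 27.1, 14.7)
```

View pics/s4c.png

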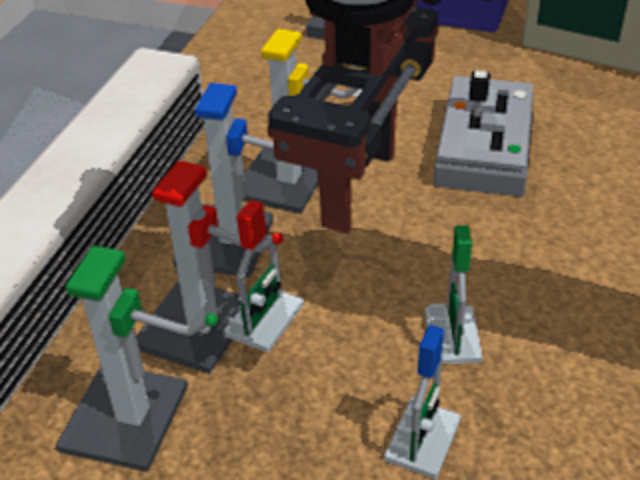

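Red hangs on its hook (tab at (252,225)). Green and blue still stand where they were, and no yellow exists in any view. Next is green.

```bash
python3 g.py .447,.0168,.25,110
```

```text
[ 7.04 -8.57  0.87] [  0.   -0.2 -25.1]
```

drive_tool:
  moves:
    - [2,-2.5,0,0,0,-7,0]
    - [4.5,-5.5,0.4,0,0,-14,0]
    - [6.5,-8,0.8,0,0,-20,0]
    - [7,-8.6,0.9,0,0,-25,0]
    - [7,-8.6,0.9,0,0,-25,0]
    - [7,-8.6,0.9,0,0,-25,0]
    - [7,-8.6,0.9,0,0,-25,0]

```text
time: 14.97
ee_pos: [0.4487, 0.0172, 0.2498]
tool_rot: [[-0.941, -0.338, -0.002], [-0.338, 0.941, -0.0], [0.002, 0.0, -1.0]]
ft_force: [-0.7, 0.8, 0.4]
width: 0.0876
```

```bash
python3 tab.py green; python3 st.py
```

```text
green 609 z 0.1445 [446.7  16.6] -71.2 24.2 13.1
15.0167 [0.4486 0.0173 0.2497] 0.08756077933006323 [ 0.32 -0.64 -0.27]
```

```bash
python3 g.py .4467,.0168,.128,109.4
```

```text
[ 0.17  0.02 12.17] [ 0.  -0.1  0.4]
```

drive_tool:
  moves:
    - [0.2,0,2,0,0,0.4,0]
    - [0.2,0,5,0,0,0.4,0]
    - [0.2,0,8,0,0,0.4,0]
    - [0.2,0,10.5,0,0,0.4,0]
    - [0.2,0,12.2,0,0,0.4,0]
    - [0.2,0,12.2,0,0,0.4,0]
    - [0.2,0,12.2,0,0,0.4,255]
    - [0.2,0,12.2,0,0,0.4,255]
    - [0.2,0,12.2,0,0,0.4,255]
    - [0.2,0,12.2,0,0,0.4,255]
    - [0.2,0,12.2,0,0,0.4,255]
    - [0.2,0,12.2,0,0,0.4,255]

```text
time: 16.02
ee_pos: [0.4468, 0.0167, 0.1284]
tool_rot: [[-0.943, -0.333, -0.001], [-0.333, 0.943, -0.0], [0.001, 0.0, -1.0]]
ft_force: [0.1, 0.4, -0.5]
width: 0.051
```

drive_tool:
  moves:
    - [0,0,0,0,0,0,255]
    - [0,0,0,0,0,0,255]
    - [0,0,0,0,0,0,255]
    - [0,0,0,0,0,0,255]
    - [0,0,0,0,0,0,255]
    - [0,0,0,0,0,0,255]
    - [0,0,-2,0,0,0,255]
    - [0,0,-4,0,0,0,255]
    - [0,0,-6,0,0,0,255]
    - [0,0,-8,0,0,0,255]
    - [0,0,-8.5,0,0,0,255]
    - [0,0,-8.5,0,0,0,255]

```text
time: 17.02
ee_pos: [0.4475, 0.0169, 0.2142]
tool_rot: [[-0.943, -0.333, 0.001], [-0.333, 0.943, 0.001], [-0.001, 0.0, -1.0]]
ft_force: [-0.2, 0.2, -2.8]
width: 0.0257
```

```bash
python3 st.py; python3 g.py .53,.09,.214,100 .5605,.1965,.209,92.75
```

```text
17.0167 [0.4475 0.0169 0.2142] 0.025670478509852383 [-0.25  0.17 -2.82]
[-10.21   4.15   0.04] [0.  0.1 9.4]
[-16.63  13.18   0.55] [ 0.   0.1 16.7]
```

```bash
python3 g.py .525,.17,.212,95
```

```text
[-12.4   11.86   0.24] [ 0.   0.1 14.4]
```

drive_tool:
  moves:
    - [-2.5,0.8,0,0,0,3,255]
    - [-5.5,1.8,0,0,0,6,255]
    - [-8.3,3.5,0.1,0,0,9,255]
    - [-10,6,0.1,0,0,12,255]
    - [-11.2,8.8,0.2,0,0,14,255]
    - [-12.4,11.6,0.3,0,0,15,255]
    - [-14.4,12.8,0.5,0,0,16.7,255]
    - [-16.2,13.2,0.5,0,0,16.7,255]
    - [-16.6,13.2,0.5,0,0,16.7,255]
    - [-16.6,13.2,0.5,0,0,16.7,255]
    - [-16.6,13.2,0.5,0,0,16.7,255]

```text
time: 17.93
ee_pos: [0.5593, 0.1952, 0.2079]
tool_rot: [[-0.999, -0.047, -0.001], [-0.047, 0.999, -0.001], [0.001, -0.001, -1.0]]
ft_force: [-0.5, -0.0, -1.6]
width: 0.0256
```

```bash
python3 st.py; python3 g.py .6405,.2003,.209,92.75
```

```text
17.9333 [0.5593 0.1952 0.2079] 0.025631780087506755 [-0.53 -0.02 -1.6 ]
[-8.13  0.13 -0.12] [-0.1 -0.1 -0.1]
```

drive_tool:
  moves:
    - [-1,0.1,0,0,0,0,255]
    - [-2,0.1,0,0,0,0,255]
    - [-3.2,0.1,0,0,0,0,255]
    - [-4.4,0.1,0,0,0,0,255]
    - [-5.6,0.1,0,0,0,0,255]
    - [-6.8,0.1,0,0,0,0,255]
    - [-7.7,0.1,0,0,0,0,255]
    - [-8.1,0.1,0,0,0,0,255]
    - [-8.1,0.1,0,0,0,0,255]
    - [-8.1,0.1,0,0,0,0,255]

```text
time: 18.77
ee_pos: [0.6401, 0.1997, 0.2076]
tool_rot: [[-0.999, -0.046, -0.002], [-0.046, 0.999, -0.001], [0.002, -0.001, -1.0]]
ft_force: [-0.0, -0.6, -2.2]
width: 0.0258
```

```bash
python3 st.py; python3 g.py .6405,.2003,.168,92.75
```

```text
18.7667 [0.6401 0.1997 0.2076] 0.025837889341042683 [-0.   -0.56 -2.22]
[-0.05  0.07  3.96] [-0.1 -0.1 -0.1]
```

drive_tool:
  moves:
    - [0,0.1,1,0,0,0,255]
    - [0,0.1,2,0,0,0,255]
    - [0,0.1,2.7,0,0,0,255]
    - [0,0.1,3.3,0,0,0,255]
    - [0,0.1,3.8,0,0,0,255]
    - [0,0.1,4.0,0,0,0,255]
    - [0,0.1,4.0,0,0,0,255]
    - [0,0.1,4.0,0,0,0,255]

```text
time: 19.43
ee_pos: [0.6403, 0.2007, 0.168]
tool_rot: [[-0.999, -0.046, -0.001], [-0.046, 0.999, -0.001], [0.001, -0.001, -1.0]]
ft_force: [1.0, -1.0, 1.3]
width: 0.0255
```

```bash
python3 st.py; python3 tip.py green .617 .199
```

```text
19.4333 [0.6403 0.2007 0.168 ] 0.02549653359171437 [ 1.   -0.99  1.28]
side 31 [0.6174 0.1996 0.1577] ztop 0.16
top 2 [0.614  0.1992 0.1599] ztop 0.1621
```

drive_tool:
  moves:
    - [0,0,0.3,0,0,0,255]
    - [0,0,0.5,0,0,0,255]
    - [0,0,0.7,0,0,0,255]
    - [0,0,0.7,0,0,0,255]
    - [0,0,0.7,0,0,0,255]
    - [0,0,0.7,0,0,0,255]
    - [0,0,0.7,0,0,0,255]
    - [0,0,0.7,0,0,0,255]

```text
time: 20.2
ee_pos: [0.6407, 0.2007, 0.1615]
tool_rot: [[-0.999, -0.046, 0.0], [-0.046, 0.999, -0.001], [-0.0, -0.001, -1.0]]
ft_force: [4.2, -0.3, 2.6]
width: 0.0258
```

```bash
python3 st.py; python3 tip.py green .617 .199
```

```text
20.2 [0.6407 0.2007 0.1615] 0.02579010914581238 [ 4.16 -0.27  2.59]
side 34 [0.6176 0.2    0.152 ] ztop 0.1541
top 2 [0.6138 0.1982 0.1522] ztop 0.1547
```

drive_tool:
  moves:
    - [-0.15,0,0.1,0,0,0,255]
    - [-0.3,0,0.15,0,0,0,255]
    - [-0.3,0,0.15,0,0,0,255]
    - [-0.3,0,0.15,0,0,0,255]
    - [-0.3,0,0.15,0,0,0,255]
    - [-0.3,0,0.15,0,0,0,255]

```text
time: 20.8
ee_pos: [0.643, 0.2, 0.1595]
tool_rot: [[-0.999, -0.046, -0.002], [-0.046, 0.999, -0.002], [0.002, -0.002, -1.0]]
ft_force: [-3.5, -3.4, 2.7]
width: 0.0259
```

```bash
python3 st.py; python3 tip.py green .617 .199
```

```text
20.8 [0.643  0.2    0.1595] 0.025930495538098508 [-3.5  -3.42  2.72]
side 32 [0.6171 0.2002 0.1514] ztop 0.1542
top 4 [0.6145 0.1976 0.156 ] ztop 0.1569
```

drive_tool:
  moves:
    - [0.1,0,-0.4,0,0,0,255]
    - [0.1,0,-0.7,0,0,0,255]
    - [0.1,0,-0.9,0,0,0,255]
    - [0.1,0,-0.9,0,0,0,255]
    - [0.1,0,-0.9,0,0,0,180]
    - [0.1,0,-0.9,0,0,0,120]
    - [0.1,0,-0.9,0,0,0,60]
    - [0.1,0,-0.9,0,0,0,0]
    - [0.1,0,-0.9,0,0,0,0]
    - [0.1,0,-0.9,0,0,0,0]
    - [0.1,0,-2.5,0,0,0,0]
    - [0.1,0,-5,0,0,0,0]

```text
time: 21.9
ee_pos: [0.6405, 0.2001, 0.2073]
tool_rot: [[-0.999, -0.046, -0.006], [-0.046, 0.999, -0.004], [0.007, -0.003, -1.0]]
ft_force: [0.7, 0.5, 0.0]
width: 0.0689
```

drive_tool:
  moves:
    - [0,0,-2,0,0,0,0]
    - [0,0,-4,0,0,0,0]
    - [3,0,-5,0,0,0,0]
    - [7,0,-5,0,0,0,0]
    - [10,0,-5,0,0,0,0]
    - [10,0,-5,0,0,0,0]

```text
time: 22.4
ee_pos: [0.5359, 0.1958, 0.2581]
tool_rot: [[-0.999, -0.048, -0.01], [-0.048, 0.999, -0.002], [0.01, -0.002, -1.0]]
ft_force: [0.5, -0.0, -0.8]
width: 0.0877
```

```bash
python3 st.py; python3 tip.py green .617 .199;python3 tip.py red .6 .089; python3 all.py;  python3 -c "
from h import *
s=snap('side','s5.png'); f=s['frame'][130:370,150:470]; cv2.imwrite('pics/s5c.png',cv2.resize(f,None,fx=2,fy=2)[:,:,::-1])"; python3 g.py .447,.1475,.25,82.5
```

```text
22.4 [0.5359 0.1958 0.2581] 0.08770710010316968 [ 0.48 -0.04 -0.79]
side 31 [0.6176 0.2002 0.1613] ztop 0.1635
top 5 [0.6167 0.1984 0.1632] ztop 0.1651
top 7 [0.6006 0.0881 0.1642] ztop 0.1663
top blue 53 0.145 (array([446.3, 146.8]), 81.2, 24.3, 11.1)
side blue 132 0.143 (array([447.9, 147.7]), 83.7, 26.0, 14.6)
[ 9.68 -4.36  0.84] [-0.3 -0.4 10.1]
```

View pics/s5c.png

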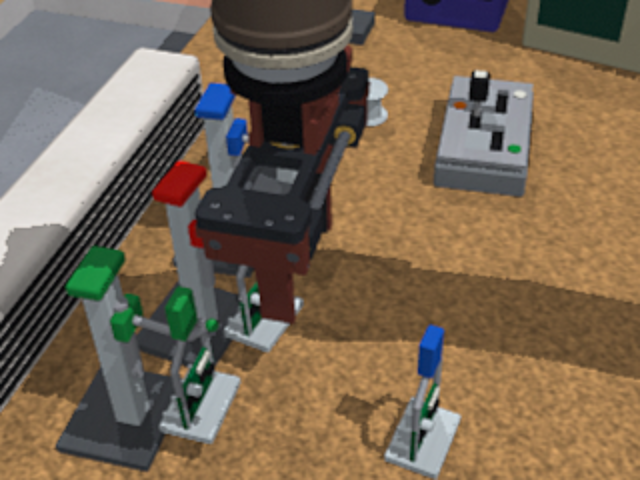

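Green hangs on the green hook (tab at (182,313)), red still hangs, and blue stands unmoved at (431,350).

drive_tool:
  moves:
    - [2,-1,0,0,0,3,0]
    - [5,-2.3,0.4,0,0,6,0]
    - [8,-3.6,0.8,-0.3,-0.4,10,0]
    - [9.7,-4.4,0.8,-0.3,-0.4,10,0]
    - [9.7,-4.4,0.8,-0.3,-0.4,10,0]
    - [9.7,-4.4,0.8,-0.3,-0.4,10,0]
    - [9.7,-4.4,0.8,-0.3,-0.4,10,0]

```text
time: 23.33
ee_pos: [0.448, 0.1476, 0.2508]
tool_rot: [[-0.992, 0.129, 0.002], [0.129, 0.992, 0.001], [-0.002, 0.001, -1.0]]
ft_force: [0.1, 0.6, -0.1]
width: 0.0875
```

```bash
python3 tab.py blue; python3 st.py; python3 g.py .447,.1472,.128,82.5
```

```text
blue 630 z 0.1444 [472.9 118.5] 83.6 25.3 13.7
23.3833 [0.4481 0.1476 0.2506] 0.08812876979644792 [0.1  0.53 0.32]
[ 0.12 -0.07 12.26] [0.1 0.1 0.1]
```

Blue has just been knocked aside, to about (0.473, 0.1185). I'll re-centre over it and measure again.

drive_tool:
  moves:
    - [-1.5,-1.5,0,0,0,0,0]
    - [-2.8,-2.6,0,0,0,0,0]
    - [-2.8,-2.6,0,0,0,0,0]
    - [-2.8,-2.6,0,0,0,0,0]
    - [-2.8,-2.6,0,0,0,0,0]

```text
time: 23.8
ee_pos: [0.4726, 0.1189, 0.2502]
tool_rot: [[-0.992, 0.128, 0.001], [0.128, 0.992, 0.0], [-0.001, 0.0, -1.0]]
ft_force: [-0.3, -0.0, 0.5]
width: 0.0878
```

```bash
python3 tab.py blue w5.png; python3 all.py; python3 st.py; python3 g.py .473,.1185,.128,83.6
```

```text
blue 626 z 0.1444 [472.8 118.2] 82.4 24.4 13.5
side blue 126 0.144 (array([472.9, 118.2]), 83.2, 27.6, 13.9)
23.95 [0.4722 0.1191 0.2504] 0.08761227487453135 [-0.07  0.42 -1.25]
[-0.07 -0.06 12.24] [ 0.1  0.1 -0.9]
```

View pics/w5.png

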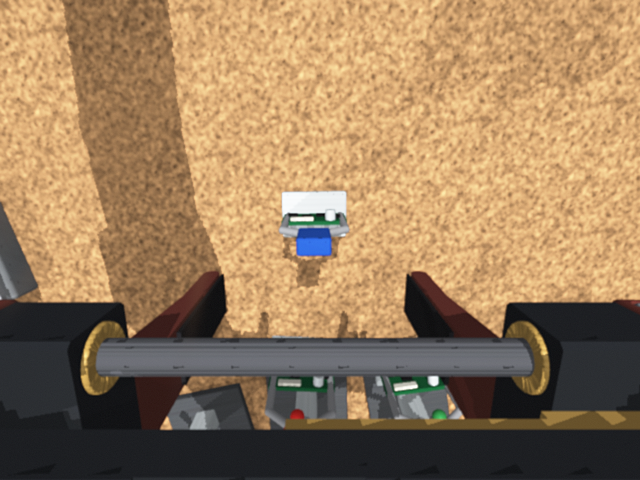

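Blue stands upright and at rest, its tab at (314,243), centred and square between the jaws. The side view agrees.

drive_tool:
  moves:
    - [-0.1,-0.1,2,0,0,0,0]
    - [-0.1,-0.1,5,0,0,0,0]
    - [-0.1,-0.1,8,0,0,0,0]
    - [-0.1,-0.1,10.5,0,0,0,0]
    - [-0.1,-0.1,12.2,0,0,0,0]
    - [-0.1,-0.1,12.2,0,0,0,0]
    - [-0.1,-0.1,12.2,0,0,0,255]
    - [-0.1,-0.1,12.2,0,0,0,255]
    - [-0.1,-0.1,12.2,0,0,0,255]
    - [-0.1,-0.1,12.2,0,0,0,255]
    - [-0.1,-0.1,12.2,0,0,0,255]
    - [-0.1,-0.1,12.2,0,0,0,255]

```text
time: 24.95
ee_pos: [0.4735, 0.1182, 0.1291]
tool_rot: [[-0.992, 0.127, 0.002], [0.127, 0.992, 0.001], [-0.002, 0.002, -1.0]]
ft_force: [0.2, 0.3, 0.1]
width: 0.0511
```

drive_tool:
  moves:
    - [0,0,0,0,0,0,255]
    - [0,0,0,0,0,0,255]
    - [0,0,0,0,0,0,255]
    - [0,0,0,0,0,0,255]
    - [0,0,0,0,0,0,255]
    - [0,0,0,0,0,0,255]
    - [0,0,-2,0,0,0,255]
    - [0,0,-4,0,0,0,255]
    - [0,0,-6,0,0,0,255]
    - [0,0,-8,0,0,0,255]
    - [0,0,-8.5,0,0,0,255]
    - [0,0,-8.5,0,0,0,255]

```text
time: 25.95
ee_pos: [0.474, 0.1184, 0.215]
tool_rot: [[-0.992, 0.127, 0.005], [0.127, 0.992, 0.003], [-0.004, 0.003, -1.0]]
ft_force: [0.4, -0.0, -1.7]
width: 0.0259
```

```bash
python3 st.py; python3 g.py .50,.0,.212,93 .5655,-.064,.208,95.4
```

```text
25.95 [0.474  0.1184 0.215 ] 0.025941576838407455 [ 0.39 -0.05 -1.73]
[ -4.09 -11.41   0.28] [  0.2   0.3 -10.3]
[-11.4  -16.93   0.69] [  0.2   0.3 -12.7]
```

drive_tool:
  moves:
    - [-0.6,-3,0,0,0,-3,255]
    - [-1.8,-6.5,0.1,0,0,-6,255]
    - [-3.2,-9.5,0.2,0,0,-9,255]
    - [-5,-12,0.3,0,0,-11,255]
    - [-7.5,-14.3,0.4,0.2,0.3,-12.7,255]
    - [-10,-16.2,0.6,0.2,0.3,-12.7,255]
    - [-11.4,-16.9,0.7,0.2,0.3,-12.7,255]
    - [-11.4,-16.9,0.7,0.2,0.3,-12.7,255]
    - [-11.4,-16.9,0.7,0.2,0.3,-12.7,255]
    - [-11.4,-16.9,0.7,0.2,0.3,-12.7,255]

```text
time: 26.78
ee_pos: [0.5643, -0.0629, 0.2065]
tool_rot: [[-0.996, -0.094, -0.004], [-0.094, 0.996, -0.0], [0.004, 0.0, -1.0]]
ft_force: [-0.4, 0.2, -1.4]
width: 0.026
```

```bash
python3 st.py; python3 g.py .646,-.0561,.208,95.4
```

```text
26.7833 [ 0.5643 -0.0629  0.2065] 0.02599475928190468 [-0.35  0.24 -1.38]
[-8.19 -0.09 -0.18] [ 0.  -0.2  0. ]
```

drive_tool:
  moves:
    - [-1,-0.1,-0.1,0,0,0,255]
    - [-2,-0.1,-0.1,0,0,0,255]
    - [-3.2,-0.1,-0.1,0,0,0,255]
    - [-4.4,-0.1,-0.1,0,0,0,255]
    - [-5.6,-0.1,-0.1,0,0,0,255]
    - [-6.8,-0.1,-0.1,0,0,0,255]
    - [-7.7,-0.1,-0.1,0,0,0,255]
    - [-8.2,-0.1,-0.1,0,0,0,255]
    - [-8.2,-0.1,-0.1,0,0,0,255]
    - [-8.2,-0.1,-0.1,0,0,0,255]

```text
time: 27.62
ee_pos: [0.6459, -0.0561, 0.207]
tool_rot: [[-0.995, -0.095, -0.004], [-0.095, 0.996, -0.0], [0.004, 0.0, -1.0]]
ft_force: [0.7, -0.7, -2.0]
width: 0.0261
```

```bash
python3 st.py; python3 g.py .646,-.0561,.168,95.4
```

```text
27.6167 [ 0.6459 -0.0561  0.207 ] 0.0261302911502432 [ 0.72 -0.67 -1.96]
[-0.02 -0.    3.9 ] [ 0.  -0.2  0. ]
```

drive_tool:
  moves:
    - [0,0,1,0,0,0,255]
    - [0,0,2,0,0,0,255]
    - [0,0,2.7,0,0,0,255]
    - [0,0,3.3,0,0,0,255]
    - [0,0,3.8,0,0,0,255]
    - [0,0,3.9,0,0,0,255]
    - [0,0,3.9,0,0,0,255]
    - [0,0,3.9,0,0,0,255]

```text
time: 28.28
ee_pos: [0.6459, -0.0562, 0.1683]
tool_rot: [[-0.996, -0.095, -0.004], [-0.095, 0.996, -0.0], [0.004, -0.0, -1.0]]
ft_force: [-0.4, 0.8, 1.3]
width: 0.0261
```

```bash
python3 st.py; python3 tip.py blue .6217 -.0585
```

```text
28.2833 [ 0.6459 -0.0562  0.1683] 0.02605028417580666 [-0.36  0.78  1.33]
side 15 [ 0.622  -0.0563  0.1588] ztop 0.1612
```

drive_tool:
  moves:
    - [0,0,0.3,0,0,0,255]
    - [0,0,0.6,0,0,0,255]
    - [0,0,0.8,0,0,0,255]
    - [0,0,0.8,0,0,0,255]
    - [0,0,0.8,0,0,0,255]
    - [0,0,0.8,0,0,0,255]
    - [0,0,0.8,0,0,0,255]
    - [0,0,0.8,0,0,0,255]

```text
time: 29.05
ee_pos: [0.6462, -0.0564, 0.1607]
tool_rot: [[-0.996, -0.094, -0.003], [-0.094, 0.996, -0.001], [0.003, -0.0, -1.0]]
ft_force: [1.7, -0.3, 3.8]
width: 0.026
```

```bash
python3 st.py; python3 tip.py blue .6217 -.0585
```

```text
29.05 [ 0.6462 -0.0564  0.1607] 0.0259506064638486 [ 1.7 -0.3  3.8]
side 16 [ 0.6222 -0.0568  0.1508] ztop 0.1526
```

drive_tool:
  moves:
    - [0,0,0,0,0,0,255]
    - [0,0,-0.4,0,0,0,255]
    - [0,0,-0.8,0,0,0,255]
    - [0,0,-1.0,0,0,0,255]
    - [0,0,-1.0,0,0,0,180]
    - [0,0,-1.0,0,0,0,120]
    - [0,0,-1.0,0,0,0,60]
    - [0,0,-1.0,0,0,0,0]
    - [0,0,-1.0,0,0,0,0]
    - [0,0,-1.0,0,0,0,0]
    - [0,0,-2.5,0,0,0,0]
    - [0,0,-5,0,0,0,0]

```text
time: 30.15
ee_pos: [0.6446, -0.0559, 0.2083]
tool_rot: [[-0.995, -0.095, -0.008], [-0.095, 0.996, -0.001], [0.008, 0.0, -1.0]]
ft_force: [-0.2, 0.2, -0.2]
width: 0.069
```

drive_tool:
  moves:
    - [0,0,-2,0,0,0,0]
    - [0,0,-4,0,0,0,0]
    - [3,0,-5,0,0,0,0]
    - [7,0,-5,0,0,0,0]
    - [10,0,-5,0,0,0,0]
    - [10,0,-5,0,0,0,0]

```text
time: 30.65
ee_pos: [0.5403, -0.0669, 0.2593]
tool_rot: [[-0.996, -0.092, -0.011], [-0.092, 0.996, 0.001], [0.011, 0.002, -1.0]]
ft_force: [0.6, -0.1, 0.5]
width: 0.088
```

```bash
python3 st.py; python3 tip.py blue .6217 -.0585;python3 tip.py green .617 .199;python3 tip.py red .6 .089; python3 all.py;  python3 -c "
from h import *
s=snap('side','s6.png'); f=s['frame'][130:370,150:470]; cv2.imwrite('pics/s6c.png',cv2.resize(f,None,fx=2,fy=2)[:,:,::-1])"; python3 g.py .490,-.3294,.25,5.35
```

```text
30.65 [ 0.5403 -0.0669  0.2593] 0.08795255102867955 [ 0.65 -0.14  0.48]
side 15 [ 0.6218 -0.0558  0.1619] ztop 0.1643
side 32 [0.6176 0.2    0.1609] ztop 0.1632
top 4 [0.616  0.1987 0.1631] ztop 0.1635
side 26 [0.6013 0.0909 0.1634] ztop 0.1659
top 9 [0.5997 0.0879 0.1665] ztop 0.1688
[  8.07 -25.77   0.95] [-0.4 -0.4 90.1]
```

View pics/s6c.png

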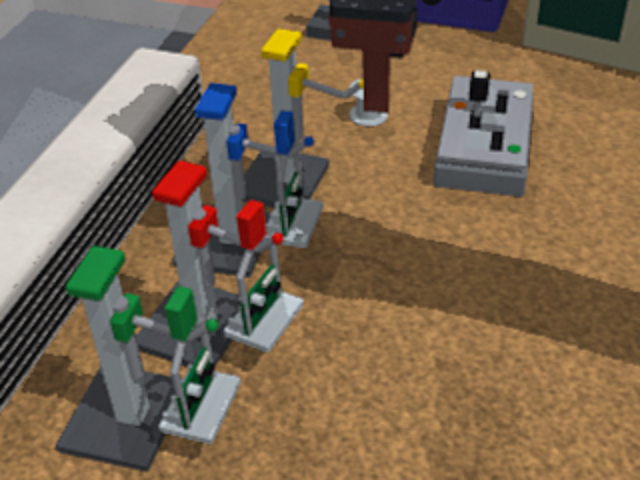

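All three carriers hang, on the green, red and blue hooks. The lever is still at LOAD, knob at (480,83) by the orange dot. Back to the lever.

drive_tool:
  moves:
    - [0.7,-2.1,0,0,0,7,0]
    - [1.4,-4.3,0.3,0,0,14,0]
    - [2.1,-6.5,0.5,0,0,21,0]
    - [2.8,-8.7,0.8,0,0,28,0]
    - [3.5,-10.9,0.9,0,0,35,0]
    - [4.2,-13,0.9,0,0,42,0]
    - [4.9,-15.2,0.9,0,0,49,0]
    - [5.6,-17.4,0.9,0,0,56,0]
    - [6.3,-19.6,0.9,0,0,63,0]
    - [7,-21.7,0.9,0,0,70,0]
    - [7.5,-24,0.9,0,0,77,0]
    - [8,-25.7,0.9,0,0,84,0]

```text
time: 32.1
ee_pos: [0.4905, -0.3306, 0.2505]
tool_rot: [[-0.192, 0.981, -0.009], [0.981, 0.192, -0.002], [-0.0, -0.009, -1.0]]
ft_force: [-0.3, 0.1, 0.9]
width: 0.0879
```

```bash
python3 g.py .490,-.3294,.24,5.35
```

```text
[ 0.13 -0.01  1.05] [-0.5  0.1  5.7]
```

drive_tool:
  moves:
    - [0.1,0,1,-0.5,0,5.7,0]
    - [0.1,0,1,-0.5,0,5.7,0]
    - [0.1,0,1,-0.5,0,5.7,0]
    - [0.1,0,1,-0.5,0,5.7,0]

```text
time: 32.43
ee_pos: [0.4907, -0.329, 0.2404]
tool_rot: [[-0.098, 0.995, -0.001], [0.995, 0.098, -0.001], [-0.001, -0.001, -1.0]]
ft_force: [-0.4, -0.8, 0.5]
width: 0.0876
```

```bash
python3 - <<'E'
from m import *
s=snap('wrist','w6.png');C=cloud(s)
g=(abs(C[...,2]-.096)<.008)&(abs(C[...,1]+.33)<.12)&(abs(C[...,0]-.47)<.1); print('knob',g.sum(),np.median(C[g][:,2]),rect(C[g]))
E
python3 g.py .490,-.3294,.083,5.35
```

```text
knob 782 0.09653235071649842 (array([ 490.4, -330.9]), -84.8, 24.6, 23.0)
[-0.02 -0.07 15.77] [-0.   0.   0.3]
```

drive_tool:
  moves:
    - [-0.1,0,2,0,0,0.3,0]
    - [-0.1,0,5,0,0,0.3,0]
    - [-0.1,0,8.5,0,0,0.3,0]
    - [-0.1,0,12,0,0,0.3,0]
    - [-0.1,0,14.5,0,0,0.3,0]
    - [-0.1,0,15.7,0,0,0.3,0]
    - [-0.1,0,15.7,0,0,0.3,255]
    - [-0.1,0,15.7,0,0,0.3,255]
    - [-0.1,0,15.7,0,0,0.3,255]
    - [-0.1,0,15.7,0,0,0.3,255]
    - [-0.1,0,15.7,0,0,0.3,255]
    - [-0.1,0,15.7,0,0,0.3,255]

```text
time: 33.48
ee_pos: [0.4914, -0.3303, 0.0847]
tool_rot: [[-0.093, 0.996, 0.001], [0.996, 0.093, -0.001], [-0.001, 0.001, -1.0]]
ft_force: [-0.9, 0.0, -0.1]
width: 0.0511
```

drive_tool:
  moves:
    - [0,0,0,0,0,0,255]
    - [0,0,0,0,0,0,255]
    - [0,0,0,0,0,0,255]
    - [0,0,0,0,0,0,255]
    - [0,0,0,0,0,0,255]
    - [0,0,0,0,0,0,255]
    - [0.8,0,0,0,0,0,255]
    - [1.6,0,0,0,0,0,255]
    - [2.4,0,0,0,0,0,255]
    - [3.2,0,0,0,0,0,255]
    - [3.9,0,0,0,0,0,255]
    - [3.9,0,0,0,0,0,255]

```text
time: 34.48
ee_pos: [0.4878, -0.2892, 0.0847]
tool_rot: [[-0.095, 0.996, 0.001], [0.996, 0.095, 0.0], [0.0, 0.001, -1.0]]
ft_force: [-1.4, 0.7, 3.2]
width: 0.0239
```

```bash
python3 st.py; python3 - <<'E'
from h import *
c=np.radians(5.35);R=np.array([[np.cos(c),-np.sin(c)],[np.sin(c),np.cos(c)]])
print('local',R.T@(arm.get_state()['ee_pos'][:2]-np.array([.4725,-.3125])))
E
```

```text
34.4833 [ 0.4878 -0.2892  0.0847] 0.023892036123847365 [-1.35  0.7   3.24]
local [0.01743392 0.0218013 ]
```

drive_tool:
  moves:
    - [-0.05,-0.6,0,0,0,0,255]
    - [-0.05,-1.2,0,0,0,0,255]
    - [-0.05,-1.8,0,0,0,0,255]
    - [-0.05,-2.4,0,0,0,0,255]
    - [-0.05,-3.0,0,0,0,0,255]
    - [-0.05,-3.0,0,0,0,0,255]
    - [-0.05,-3.0,0,0,0,0,255]

```text
time: 35.07
ee_pos: [0.457, -0.2927, 0.0847]
tool_rot: [[-0.094, 0.996, -0.0], [0.996, 0.094, 0.001], [0.001, -0.0, -1.0]]
ft_force: [-1.1, 0.5, 2.7]
width: 0.0238
```

```bash
python3 st.py; python3 - <<'E'
from h import *
c=np.radians(5.35);R=np.array([[np.cos(c),-np.sin(c)],[np.sin(c),np.cos(c)]])
print('local',R.T@(arm.get_state()['ee_pos'][:2]-np.array([.4725,-.3125])))
E
```

```text
35.0667 [ 0.457  -0.2927  0.0847] 0.023808526655932215 [-1.07  0.54  2.7 ]
local [-0.013612    0.02113564]
```

Crossed. Now along the DRY leg, then release and rise.

drive_tool:
  moves:
    - [0.8,0,0,0,0,0,255]
    - [1.6,0,0,0,0,0,255]
    - [2.4,0,0,0,0,0,255]
    - [3.2,0,0,0,0,0,255]
    - [3.9,0,0,0,0,0,255]
    - [3.9,0,0,0,0,0,255]
    - [3.9,0,0,0,0,0,255]
    - [3.9,0,0,0,0,0,255]

```text
time: 35.73
ee_pos: [0.4534, -0.2534, 0.0848]
tool_rot: [[-0.094, 0.996, -0.0], [0.996, 0.094, 0.001], [0.001, -0.0, -1.0]]
ft_force: [0.2, -2.4, -0.5]
width: 0.0238
```

```bash
python3 st.py; python3 - <<'E'
from h import *
c=np.radians(5.35);R=np.array([[np.cos(c),-np.sin(c)],[np.sin(c),np.cos(c)]])
print('local',R.T@(arm.get_state()['ee_pos'][:2]-np.array([.4725,-.3125])))
E
```

```text
35.7333 [ 0.4534 -0.2534  0.0848] 0.023780754568097025 [ 0.15 -2.38 -0.5 ]
local [-0.01345614  0.06066362]
```

drive_tool:
  moves:
    - [0,0,0,0,0,0,0]
    - [0,0,0,0,0,0,0]
    - [0,0,0,0,0,0,0]
    - [0,0,0,0,0,0,0]
    - [0,0,0,0,0,0,0]
    - [0,0,0,0,0,0,0]
    - [0,0,-3,0,0,0,0]
    - [0,0,-6.5,0,0,0,0]
    - [0,0,-10,0,0,0,0]
    - [0,0,-14,0,0,0,0]
    - [0,0,-17,0,0,0,0]
    - [0,0,-17,0,0,0,0]

```text
time: 36.73
ee_pos: [0.4553, -0.2555, 0.2601]
tool_rot: [[-0.093, 0.996, 0.008], [0.996, 0.093, -0.001], [-0.002, 0.008, -1.0]]
ft_force: [0.1, -0.3, 0.3]
width: 0.0876
```

```bash
python3 st.py; python3 - <<'E'
from m import *
s=snap('wrist','w7.png');C=cloud(s)
g=(abs(C[...,2]-.096)<.008)&(abs(C[...,1]+.28)<.12)&(abs(C[...,0]-.47)<.1); r=rect(C[g])
c=np.radians(5.35);R=np.array([[np.cos(c),-np.sin(c)],[np.sin(c),np.cos(c)]])
print('knob',g.sum(),r,'local',R.T@(r[0]/1000-np.array([.4725,-.3125])))
snap('side','s7.png')
E
```

```text
36.7333 [ 0.4553 -0.2555  0.2601] 0.08764963414781551 [ 0.14 -0.31  0.3 ]
knob 702 (array([ 453., -254.]), -85.3, 23.5, 23.4) local [-0.01396054  0.06006333]
```

View pics/w7.png

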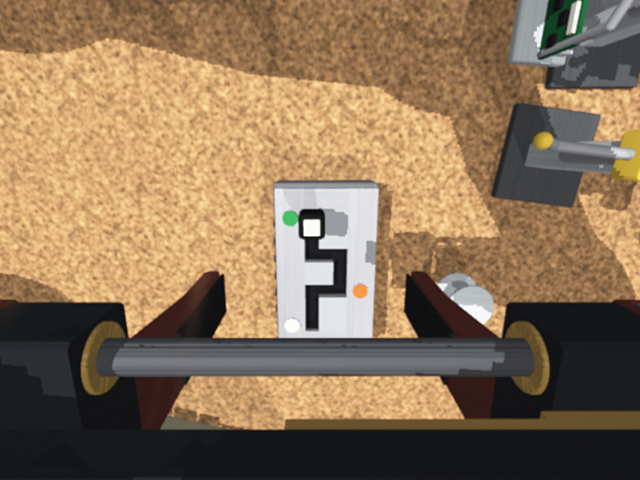

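View pics/s7.png

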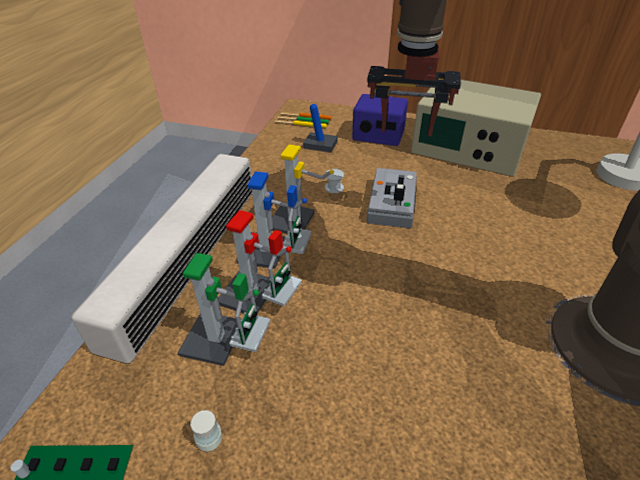

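The knob at (312,224) stands at the green dot, with local position (-14, 60) mm. The three carriers hang, the spool (335,180) and jar (206,430) are where they were, and the gripper is clear.

```bash
python3 -c "
from cell import arm
print(arm.close_job())"
```

```text
the job is handed in; nothing more can be done
None
```

The job is done and handed in after about 37 s of the 210 s. I moved the lever from standby to LOAD, then hung the red, green and blue carriers, in that order, on their own hooks. There was no yellow carrier in any view. I then moved the lever on to DRY.

- **Tugs:** while each carrier was still held, its hook dipped about 16–17 mm by the side camera, putting the seat near 0.133–0.134 m. After release the dips were about 4–7 mm.
- **Knock:** blue had been knocked about 4 cm aside by the time I came to grip it, so I measured it again before picking it up.
- **Last checks:** the knob stood at (-14, 60) mm in the gate's frame, against a DRY notch at (-15, 60). All three carriers were hanging, the spool and jar looked unmoved in the pictures, and the open gripper was clear of everything.
- **Disagreements:** during the tugs, the bail height from the gripper and the seat height from the hook tips differed by 1–3 mm. Force readings were noisy by about 1 N, and green briefly showed a sideways force of about 4 N. I shifted green 3 mm and kept the tug on a little longer. Nothing failed outright.

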